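# Roll a gudgeon pin to the line and chock it

### The job

Roll the gudgeon pin along the steel checking plate to the painted line and chock it there for measuring. First lift out the bucket tappet that blocks its way and stand it on the bench off the plate; then, with the fingertips pushing on the pin's upper half, roll it over and along the plate, never lifting it, until it rests right over the line and parallel to it, and let go. Last, stand the two tappets on the plate close up against the pin, one on each side at about the middle of its length, and leave the loose valve springs, spark plug, bearing and spanner where they are.

Things in the scene. Friction and masses are not known exactly. Their poses are not given: they have to be found in the camera images.
- plate: flat dark ground-steel checking plate fixed to the bench, 110 mm (its x) by 270 mm (its y) by 12 mm thick, origin under its centre; its upper face is 12 mm above the bench and carries no rails
- mark: thin white painted line across the plate, flush with its upper face, 104 mm long along its x, 3 mm wide; origin at the line's middle, at plate-top height; its y points along the plate in the direction in which the pin must roll (the pin starts 85 to 165 mm on the -y side), its x is parallel to the plate's x
- pin: bright steel gudgeon pin, a tube 48 mm in diameter, 90 mm long, about 0.4 kg, lying across the plate; origin at its centre, 24 mm above the plate; x is its axis, z points to a small oil hole, up at the start, and turns as it rolls. Oiled (friction about 0.18), stops within millimetres after a slow push; two fingertips apart along it, from behind, 3 to 10 mm above the axis, roll it straight; far higher they ride over it
- tappet_a: bucket tappet, plain grey steel cup standing mouth down, 29 mm diameter, 22 mm tall, 45 g, origin under its centre, its z up; at the start it stands on the plate just in front of the pin (a gap of 5 to 15 mm) on the side of the line
- tappet_b: second bucket tappet, same shape and size, origin under its centre, its z up; at the start it stands on the bare bench to the right of the plate, as seen from the robot. A tappet touching the pin's side at mid length has its centre 38 mm from the pin's axis, level
- spring_0: valve spring standing upright, dark steel coil, 24 mm across, 32 mm tall, origin under its centre; leave it alone
- spring_1: second, identical valve spring standing upright, 24 mm across, 32 mm tall, origin under its centre; leave it alone
- spark_plug: spark plug lying down, 66x21x18 mm, origin under its centre, length along its x; leave it alone
- bearing_52: ball bearing lying flat, 52 mm across, 15 mm thick, origin under its centre; leave it alone
- spanner: combination spanner lying flat, 34x177x8 mm, origin under its centre, length along its y; leave it alone
- camshaft_stand: fixed obstacle: steel foot plate 110x203 mm carrying two upright camshafts, slim rods 0.48 m tall at (-8, -46) and (8, 46) mm from its origin (under the foot's centre; axes as the world's). Come round the robot's side of it, not through it
- cylinder_head: fixed obstacle: engine cylinder head, about 190 mm (its x) by 560 mm (its y), 100 mm tall with a filler neck to 165 mm, lying between robot and plate; origin near the middle of its underside

How it is judged:
By the outcome, as a careful person would: the job done as asked, in the order asked, and still so for the second after the job is handed in, with the robot touching nothing.
It also fails if it takes over 72 s, if anything falls off the work surface, if the arm or the gripper's body presses on something with over 40 N, if the wrist force passes 120 N, or if a joint passes its speed limit or range.

### The arm

A 6-joint arm with a two-finger parallel gripper is mounted at the origin on a cart in front of the work surface, level with it; the furniture and walls round the work are solid. World frame = base frame: x ahead of the robot, y to its left, z up, the work surface at z = 0. Lengths are in m, angles in rad, forces in N, time in s.
With the tool pointing down it reaches from about 0.225 to 0.875 m from the base axis. Payload 3.4 kg.
Tool frame: the origin (TCP) lies on the centre line of the jaws, within the pads' length; the fingertips stand 11 mm ahead of it and the grasp point (between the pads) lies 8 mm behind it; z points along the fingers, y is the line along which they close (so a half turn about z gives the same grasp; the last joint's range is limited). The gripper opens to 85 mm and grips with 20 to 120 N. Pads are 22 mm wide; open, the fingers measure 114 mm over their backs; the gripper's body (76 mm by 85 mm) begins 54 mm behind the grasp point. The pads swing forward as they close: fully open they stand 13 mm farther back than shut.
Start: joints at [-1.299, 0.276, 1.505, -0, 1.361, -0.121], TCP at [0.22, -0.531, 0.242] pointing down, gripper open.
Joint ranges: [-2.89, 2.89], [-0.75, 2.08], [0.22, 2.7], [-1.18, 4.32], [0.11, 2.71], [-2.7, 2.7]. Speed limits (rad/s): [2.57, 2.57, 3.14, 3.14, 3.14, 3.14].

### API

Orientations are given as a unit quaternion [w, x, y, z].
In Python, from workcell import arm gives the robot as it stands.
- The arm moves only by the tool apply_moves, never from a script. Its argument "plan" is a list of rows, each a list of 7 numbers: the shift along the tool's x, y, z in m, then the turn, a rotation vector about the tool's x, y, z in rad, then the opening in per cent of the stroke, from 0 (shut) to 100 (fully open). A call has 1 to 5 rows; each row shifts and turns the commanded pose from where the row before left it, along the tool's axes as they then stand; what a row does not reach is not made up. A row lasts 1/10 s, in which the tool goes at most 50 mm and 8.59 degrees, less where a joint would pass 70% of its speed; a pose out of reach is approached as far as the arm can. A call with a gripper value outside its range is refused whole. The fingers move at their own pace and stop on an object; "squeeze" is the grip in N (left out, the last holds). Time passes only in rows, so rows that do not move let the fingers close. It gives the time, the measured TCP pose, the force, the opening and the grip force at its end, in the units of the state.
- arm.state(): the state, without advancing time (a new reading comes with each control period).
- arm.capture(name): name is "side" or "top" or "wrist"; returns the picture (384x512x3 uint8, blue, green, red); there is no depth.
- arm.calibration(name): a dict with "K" (3x3 intrinsics, pixels), "R" (3x3) and "t" (3): a world point X has camera coordinates R X + t; the wrist camera has in their place "mount" (4x4, takes a point from camera to tool coordinates, whose origin is the TCP and whose axes are the flange's). Camera axes: x right, y down, z forward; pixel columns grow to the right and rows downward; lengths in m; the calibration is good to about 2 mm. A picture is of the moment at which its call begins: read the wrist's pose just before it. calibration takes no time and is no camera call.
- arm.sign_off(): hands the job in; it is judged then, once.
Trained networks look in the newest picture that a camera, given by its name, has taken for a name from the list of things; names that differ only in an ending like _2 or _b are one class to them, and where a whole thing is asked for, a point or a joint stands for the part that bears it (a point fixed in the world has none). Each returns a list of dicts, best first, with "score" (0 to 1); they miss things now and then, are a little off and sometimes report something else, mostly with a low value. They report only what shows in the picture. A call takes as long as a camera call.
- arm.search_frame(camera, name): "extent" ([left, top, width, height] in pixels, round what is visible of it).
The state is a dict: "clock": time; "joints": joint angles; "dq": joint speeds; "joint_efforts": joint torques, N m; "position": TCP position; "tool_rot": TCP orientation; "contact_force": force on the tool from outside, world axes, zero at the start; "wrist_torque": the same for the moment, N m; "grip_width": finger opening in m; "grasp_force": force on a finger pad.
Only numpy, scipy, OpenCV 4.12 (cv2) and the standard library are available. Lean on these libraries where they do the work, as an engineer would, in place of code of your own. Each camera call takes 0.05 s, during which the arm holds its last target. There are 200 camera calls.

## Working session

There is one attempt and no reset: what is moved stays moved. The work goes in short steps, Python scripts to look and compute and a tool call to move; the robot and the scene stay as the last step left them, time stands still between calls to the robot, and variables do not carry over. Pictures are saved under pics/ and viewed, at most 10 in all, crops included, and the job is handed in when it is done.

Besides the shell and the picture viewer there is one more tool, called after ">>>" as name(argument=value, ...), one argument or row to a line, values as JSON. apply_moves: Moves the arm, as the interface text tells. Its arguments: {"type":"object","properties":{"plan":{"type":"array"},"squeeze":{"type":"number"}},"required":["plan"]}

```bash
ls; mkdir -p pics; python3 - <<'E'
from workcell import arm
import cv2
s=arm.state(); print(s['clock'],s['position'],s['tool_rot'],s['grip_width'])
ims=[]
for c in("top","side"):
    im=arm.capture(c); cv2.imwrite(f"pics/{c}0.png",im)
    k=arm.calibration(c); print(c,k['K'].tolist() if hasattr(k['K'],'tolist') else k['K'],k['R'],k['t'])
    for n in("plate","mark","pin","tappet_a","spring_0","spark_plug","bearing_52","spanner","camshaft_stand","cylinder_head"):
        print(n,[(d['extent'],round(d['score'],2)) for d in arm.search_frame(c,n)][:4])
print(arm.calibration("wrist"))
E
```

```text
pics
0.0 [ 0.21993379 -0.53074047  0.24144308] [-9.05250666e-04  9.80782818e-01  1.95100586e-01 -6.97494024e-05] 0.08559481847190935
top [[387.07592422184933, 0.0, 250.64902827985188], [0.0, 387.07592422184933, 182.82799871677432], [0.0, 0.0, 1.0]] [[ 0.06011954 -0.99818698 -0.00289814]
 [-0.97819074 -0.05833641 -0.19934831]
 [ 0.19881782  0.01481967 -0.97992441]] [-0.07794224  0.50353823  0.98757115]
plate [([171.6, 147.0, 94.1, 50.0], 0.62)]
mark []
pin [([243.5, 144.2, 18.6, 36.4], 0.74), ([300.2, 145.9, 70.8, 44.8], 0.58)]
tappet_a [([234.1, 157.4, 5.3, 11.8], 0.56)]
spring_0 [([307.5, 242.7, 61.1, 30.1], 0.7)]
spark_plug [([255.7, 124.4, 19.0, 12.7], 0.66)]
bearing_52 [([373.8, 198.2, 19.6, 19.3], 0.85)]
spanner [([306.7, 245.4, 63.5, 27.5], 0.74), ([371.5, 196.0, 20.3, 23.0], 0.58)]
camshaft_stand [([372.6, 196.8, 21.0, 17.5], 0.69), ([301.3, 147.9, 70.7, 40.7], 0.56)]
cylinder_head [([297.2, 201.6, 9.6, 12.1], 0.57), ([259.1, 122.5, 12.6, 13.3], 0.21)]
side [[347.60685484611, 0.0, 258.36087796087935], [0.0, 347.60685484611, 191.0906997020891], [0.0, 0.0, 1.0]] [[-0.87338898 -0
[... 376 characters left out ...]
)]
spring_0 [([303.5, 159.3, 6.4, 7.5], 0.57)]
spark_plug []
bearing_52 []
spanner [([331.8, 166.8, 12.1, 36.5], 0.61)]
camshaft_stand [([242.3, 143.5, 53.2, 39.5], 0.82)]
cylinder_head []
{'K': array([[295.00311032,   0.        , 259.33974479],
       [  0.        , 295.00311032, 196.06561698],
       [  0.        ,   0.        ,   1.        ]]), 'mount': array([[ 6.37639373e-06, -9.60731281e-01, -2.77480459e-01,
         7.01847700e-02],
       [ 9.99999820e-01, -1.60325804e-04,  5.78081816e-04,
         1.37311462e-03],
       [-5.99868561e-04, -2.77480412e-01,  9.60731107e-01,
        -1.32713976e-01],
       [ 0.00000000e+00,  0.00000000e+00,  0.00000000e+00,
         1.00000000e+00]])}
```

```bash
python3 - <<'E'
import cv2
a=cv2.imread('pics/top0.png')[90:300,130:410]
b=cv2.imread('pics/side0.png')[120:290,150:370]
cv2.imwrite('pics/t0z.png',cv2.resize(a,(784,588),interpolation=cv2.INTER_CUBIC))
cv2.imwrite('pics/s0z.png',cv2.resize(b,(770,595),interpolation=cv2.INTER_CUBIC))
E
```

```text
(no output)
```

View pics/t0z.png

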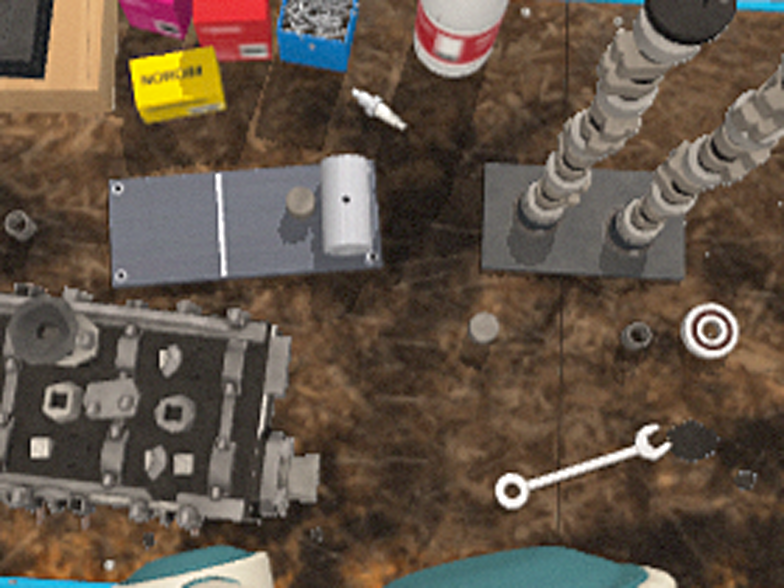

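View pics/s0z.png

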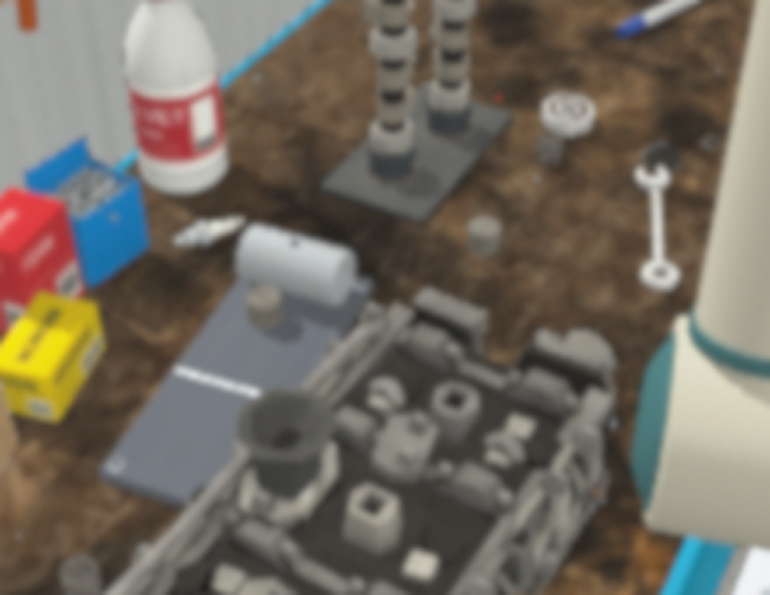

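The top view (2.8x crop) shows the plate with corners (110,180), (375,160), (382,265), (113,287), the white line from (218,174) to (224,276) and the pin at the right end, centre about (347,204). Tappet_a is at (300,201), tappet_b at (484,327), and the camshaft stand is to the right. The springs are at (20,225) and (637,335).

```bash
cat > h.py <<'E'
import numpy as np, cv2
from scipy.spatial.transform import Rotation as Ro
from workcell import arm
def q2R(q): return Ro.from_quat([q[1],q[2],q[3],q[0]]).as_matrix()
def cam(name,s=None):
    k=arm.calibration(name)
    if name=="wrist":
        s=s or arm.state(); M=np.array(k['mount']); T=np.eye(4); T[:3,:3]=q2R(s['tool_rot']); T[:3,3]=s['position']
        C=T@M; return np.array(k['K']),C[:3,:3].T,-C[:3,:3].T@C[:3,3]
    return np.array(k['K']),np.array(k['R']),np.array(k['t'])
def unproj(c,uv,z):
    K,R,t=c; d=R.T@np.linalg.solve(K,[uv[0],uv[1],1]); o=-R.T@t
    return o+d*(z-o[2])/d[2]
def proj(c,X):
    K,R,t=c; p=K@(R@np.asarray(X)+t); return p[:2]/p[2]
def totool(s,dX): return q2R(s['tool_rot']).T@np.asarray(dX)
E
python3 - <<'E'
from h import *
np.set_printoptions(precision=4,suppress=True)
c=cam("top"); f=lambda u,v,z:print(unproj(c,(130+(u+.5)/2.8-.5,90+(v+.5)/2.8-.5),z))
for n,u,v,z in[("c1",110,180,.012),("c2",375,160,.012),("c3",382,265,.012),("c4",113,287,.012),("l1",218,174,.012),("l2",224,276,.012),("ta",300,201,.034),("tb",484,327,.022),("hole",346,199,.060),("pin+x end",344,155,.05),("pin-x end",350,254,.036),("stand1",483,164,0),("stand2",685,280,0),("sp",637,335,.032),("sp0",20,222,.032),("plug",379,109,.01),("head",290,330,.1),("headR",320,480,.1),("headtopedge",150,305,.1),("neck",40,330,.165),("box",180,85,.04),("bottle",460,50,.05)]: print(n,end=' ');f(u,v,z)
s=arm.state();print(s['clock'],q2R(s['tool_rot']))
E
```

```text
c1 [0.5845 0.1885 0.012 ]
c2 [ 0.6214 -0.0775  0.012 ]
c3 [ 0.5135 -0.0903  0.012 ]
c4 [0.4754 0.1744 0.012 ]
l1 [0.5973 0.0801 0.012 ]
l2 [0.493  0.0655 0.012 ]
ta [ 0.5684 -0.0058  0.034 ]
tb [ 0.456  -0.1922  0.022 ]
hole [ 0.5663 -0.0512  0.06  ]
pin+x end [ 0.6131 -0.0465  0.05  ]
pin-x end [ 0.5177 -0.058   0.036 ]
stand1 [ 0.6273 -0.1883  0.    ]
stand2 [ 0.5186 -0.3941  0.    ]
sp [ 0.4555 -0.338   0.032 ]
sp0 [0.5313 0.2678 0.032 ]
plug [ 0.6765 -0.0787  0.01  ]
head [ 0.4313 -0.0085  0.1   ]
headR [ 0.3009 -0.0438  0.1   ]
headtopedge [0.4464 0.1195 0.1   ]
neck [0.41   0.1975 0.165 ]
box [0.6793 0.1219 0.04  ]
bottle [ 0.7288 -0.1555  0.05  ]
1.1 [[ 0.9239  0.3827  0.    ]
 [ 0.3827 -0.9239 -0.0001]
 [-0.      0.0001 -1.    ]]
```

```bash
cat >> h.py <<'E'
def plan(target,yaw,n,turn=None):
    "print n tool rows from the present pose to target/yaw, tool vertical"
    s=arm.state(); R=q2R(s['tool_rot']); y0=np.arctan2(R[1,0],R[0,0]); d=(np.array(target)-s['position'])/n
    tz=-(yaw-y0); m=max(1,turn or n)
    for i in range(n):
        y=y0-tz*min(i,m)/m; Rz=Ro.from_euler('ZX',[y,np.pi]).as_matrix()
        print(np.round(Rz.T@d,4).tolist(), round(tz/m if i<m else 0,3))
E
python3 -c "
from h import *
plan((.567,-.055,.20),1.709,14,10)"
```

```text
[0.0359, -0.0219, 0.003] -0.132
[0.0385, -0.017, 0.003] -0.132
[0.0404, -0.0118, 0.003] -0.132
[0.0416, -0.0064, 0.003] -0.132
[0.0421, -0.0009, 0.003] -0.132
[0.0418, 0.0046, 0.003] -0.132
[0.0409, 0.0101, 0.003] -0.132
[0.0392, 0.0153, 0.003] -0.132
[0.0368, 0.0203, 0.003] -0.132
[0.0339, 0.025, 0.003] -0.132
[0.0303, 0.0292, 0.003] 0
[0.0303, 0.0292, 0.003] 0
[0.0303, 0.0292, 0.003] 0
[0.0303, 0.0292, 0.003] 0
```

>>> apply_moves(
  plan=[
    [0.036, -0.022, 0.003, 0, 0, -0.132, 100],
    [0.0385, -0.017, 0.003, 0, 0, -0.132, 100],
    [0.0405, -0.012, 0.003, 0, 0, -0.132, 100],
    [0.0415, -0.0065, 0.003, 0, 0, -0.132, 100],
    [0.042, -0.001, 0.003, 0, 0, -0.132, 100],
  ],
)

```text
clock: 1.6
position: [0.3445, -0.3595, 0.2274]
tool_rot: [0.0, 0.863, 0.505, 0.0]
contact_force: [0.9, -0.3, 0.5]
grip_width: 0.0855
grasp_force: 0.0
```

>>> apply_moves(
  plan=[
    [0.042, 0.0045, 0.003, 0, 0, -0.132, 100],
    [0.041, 0.01, 0.003, 0, 0, -0.132, 100],
    [0.039, 0.0155, 0.003, 0, 0, -0.132, 100],
    [0.037, 0.02, 0.003, 0, 0, -0.132, 100],
    [0.034, 0.025, 0.003, 0, 0, -0.132, 100],
  ],
)

```text
clock: 2.1
position: [0.4678, -0.1885, 0.2124]
tool_rot: [0.0, 0.653, 0.757, 0.0]
contact_force: [0.9, 0.7, -0.6]
grip_width: 0.0857
grasp_force: 0.0
```

>>> apply_moves(
  plan=[
    [0.03, 0.029, 0.003, 0, 0, 0, 70],
    [0.03, 0.029, 0.003, 0, 0, 0, 70],
    [0.03, 0.029, 0.003, 0, 0, 0, 70],
    [0.03, 0.029, 0.003, 0, 0, 0, 70],
    [0, 0, 0, 0, 0, 0, 70],
  ],
)

```text
clock: 2.6
position: [0.5674, -0.0507, 0.1997]
tool_rot: [-0.0, 0.653, 0.757, 0.001]
contact_force: [0.1, -1.0, 0.2]
grip_width: 0.0598
grasp_force: 0.0
```

```bash
python3 - <<'E'
from h import *
np.set_printoptions(precision=4,suppress=True)
s=arm.state(); c=cam("wrist",s); im=arm.capture("wrist"); cv2.imwrite('pics/w1.png',im)
R=q2R(s['tool_rot']);print(s['clock'],s['position'],np.arctan2(R[1,0],R[0,0]),s['joints'],s['grip_width'],s['contact_force'])
for n in("pin","tappet_a","mark","plate"): print(n,[(d['extent'],round(d['score'],2)) for d in arm.search_frame("wrist",n)][:3])
E
```

```text
2.6 [ 0.5674 -0.0507  0.1997] 1.7175302470052234 [-0.2128  0.2939  1.5876  0.0026  1.259  -0.3604] 0.05976629991359491 [ 0.109  -1.0489  0.2252]
pin [([210.2, 158.1, 96.8, 52.6], 0.9)]
tappet_a [([254.4, 121.8, 29.6, 28.3], 0.6), ([137.4, 262.7, 20.8, 14.6], 0.54)]
mark [([206.2, 49.8, 103.0, 3.4], 0.78), ([195.7, 278.0, 99.6, 61.6], 0.58)]
plate [([196.4, 1.9, 118.3, 201.9], 0.93)]
```

View pics/w1.png

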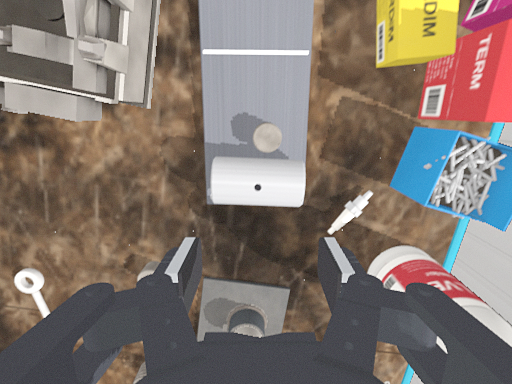

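The wrist view shows the line at row 51 from column 202 to 309. The tappet_a top is at (267,137), and the pin spans about (211–305, 157–207) with its oil hole at (257,187). Tappet_b's edge is at (147,270), half hidden by a finger.

```bash
python3 - <<'E'
from h import *
np.set_printoptions(precision=4,suppress=True)
s=arm.state(); c=cam("wrist",s)
L=[unproj(c,p,.012) for p in((202.5,51.5),(309,52.3))]; m=(L[0]+L[1])/2; d=L[1]-L[0]
print('line',L,m,np.hypot(*d[:2]),'ang',np.arctan2(d[1],d[0]))
t=unproj(c,(267,137.5),.034); h=unproj(c,(257.5,187),.0595)
yaw=np.arctan2(d[1],d[0]);u=np.array([np.cos(yaw),np.sin(yaw),0]);v=np.array([-u[1],u[0],0])
pl=unproj(c,(211,181),.04);pr=unproj(c,(305,181),.04)
for n,X in(('tap',t),('hole',h),('pinL',pl),('pinR',pr)): print(n,X,'uv',(X-m)@u,(X-m)@v)
print('platecorners',unproj(c,(196.4,1.9),.012)); 
plan((t[0],t[1],.06),yaw+np.pi/2,4,1)
E
```

```text
line [array([0.4908, 0.0606, 0.012 ]), array([0.5955, 0.0747, 0.012 ])] [0.5431 0.0676 0.012 ] 0.10571672847950575 ang 0.13394094510168683
tap [ 0.5657 -0.0117  0.034 ] uv 0.011789239092507632 -0.08167795762705823
hole [ 0.5627 -0.057   0.0595] uv 0.0027174711650092644 -0.12618208549257176
pinL [ 0.5154 -0.0624  0.04  ] uv -0.04481927813759704 -0.12521475075600874
pinR [ 0.6103 -0.049   0.04  ] uv 0.05097824540658913 -0.12452421910132117
platecorners [0.4812 0.1027 0.012 ]
[0.0108, 0.0019, 0.0351] 0.007
[0.0108, 0.0018, 0.0351] 0
[0.0108, 0.0018, 0.0351] 0
[0.0108, 0.0018, 0.0351] 0
```

>>> apply_moves(
  plan=[
    [0.0105, 0.002, 0.028, 0, 0, 0.01, 60],
    [0.0105, 0.0015, 0.028, 0, 0, 0, 60],
    [0.0105, 0.0015, 0.028, 0, 0, 0, 60],
    [0.0105, 0.0015, 0.028, 0, 0, 0, 60],
    [0, 0, 0, 0, 0, 0, 60],
  ],
)

```text
clock: 3.35
position: [0.562, -0.0122, 0.0852]
tool_rot: [-0.003, 0.659, 0.752, -0.002]
contact_force: [-1.1, -0.1, 0.3]
grip_width: 0.0511
grasp_force: 0.0
```

>>> apply_moves(
  plan=[
    [0, 0, 0, 0, 0, 0, 60],
    [0, 0, 0, 0, 0, 0, 60],
  ],
)

```text
clock: 3.55
position: [0.5669, -0.0135, 0.0901]
tool_rot: [0.002, 0.659, 0.752, 0.001]
contact_force: [-0.0, 0.1, -0.7]
grip_width: 0.0511
grasp_force: 0.0
```

```bash
python3 - <<'E'
from h import *
np.set_printoptions(precision=4,suppress=True)
s=arm.state(); c=cam("wrist",s); im=arm.capture("wrist"); cv2.imwrite('pics/w2.png',im)
R=q2R(s['tool_rot']);print(s['clock'],s['position'],np.arctan2(R[1,0],R[0,0]),s['grip_width'],s['contact_force'])
for n in("pin","tappet_a","mark"): print(n,[(d['extent'],round(d['score'],2)) for d in arm.search_frame("wrist",n)][:3])
E
```

```text
3.55 [ 0.5669 -0.0135  0.0901] 1.701697101054073 0.051070896034961746 [-0.0382  0.1301 -0.6978]
pin [([180.6, 232.8, 138.2, 71.0], 0.71)]
tappet_a [([105.9, 360.4, 25.9, 20.9], 0.83), ([246.2, 181.3, 42.5, 44.3], 0.55), ([168.5, 74.4, 156.4, 8.4], 0.54)]
mark [([168.2, 77.2, 159.1, 8.1], 0.87), ([377.3, 267.3, 36.3, 17.9], 0.69)]
```

View pics/w2.png

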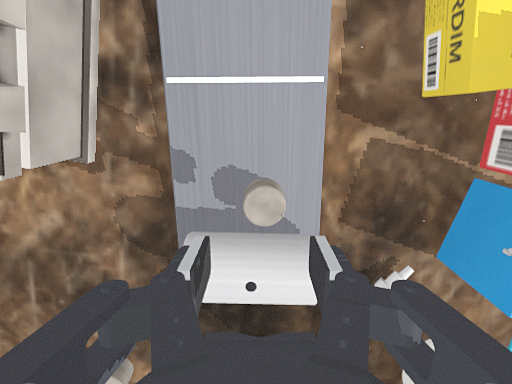

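Line ends are at (166,80) and (324,79), tappet top at (264,204), oil hole at (250,287). The fingers straddle the pin in the picture but are above it.

```bash
python3 - <<'E'
from h import *
np.set_printoptions(precision=4,suppress=True)
s=arm.state(); c=cam("wrist",s); print(s['position'])
L=[unproj(c,p,.012) for p in((166.5,80),(324,79))]; m=(L[0]+L[1])/2; d=L[1]-L[0]
print('line',m,np.hypot(*d[:2]),'ang',np.arctan2(d[1],d[0]))
yaw=.135;u=np.array([np.cos(yaw),np.sin(yaw),0]);v=np.array([-u[1],u[0],0])
t=unproj(c,(264.5,204.5),.034)
for n,X in(('tap',t),('hole',unproj(c,(250.5,287),.0595))): print(n,X,'uv',(X-m)@u,(X-m)@v)
print('tcp px',proj(c,s['position']), 'tool delta to tappet',totool(s,t-s['position']))
E
```

```text
[ 0.5664 -0.0129  0.0896]
line [0.5458 0.0741 0.012 ] 0.10486356251996523 ang 0.13748841159773037
tap [ 0.569  -0.0039  0.034 ] uv 0.012499704277126805 -0.080363736507365
hole [ 0.5661 -0.0511  0.0595] uv 0.00324634421502866 -0.12677198553386745
tcp px [258.9212 255.1711] tool delta to tappet [0.0086 0.0036 0.0556]
```

>>> apply_moves(
  plan=[
    [0.0085, 0.0025, 0.01, 0, 0, 0, 60],
    [0, 0, 0.02, 0, 0, 0, 60],
    [0, 0, 0.02, 0, 0, 0, 60],
    [0, 0, 0.01, 0, 0, 0, 60],
    [0, 0, 0, 0, 0, 0, 60],
  ],
)

```text
clock: 4.25
position: [0.5657, -0.003, 0.0266]
tool_rot: [-0.002, 0.659, 0.752, -0.001]
contact_force: [1.1, -1.2, -0.1]
grip_width: 0.051
grasp_force: 0.0
```

>>> apply_moves(
  plan=[
    [0, 0, 0, 0, 0, 0, 20],
    [0, 0, 0, 0, 0, 0, 20],
    [0, 0, 0, 0, 0, 0, 20],
    [0, 0, 0, 0, 0, 0, 20],
  ],
  squeeze=30,
)

```text
clock: 4.65
position: [0.5676, -0.0036, 0.0291]
tool_rot: [0.001, 0.659, 0.752, 0.001]
contact_force: [0.4, 0.5, 1.2]
grip_width: 0.0276
grasp_force: 29.8
```

>>> apply_moves(
  plan=[
    [0, 0, -0.04, 0, 0, 0, 20],
    [0, 0, -0.04, 0, 0, 0, 20],
    [-0.02, -0.03, 0, 0, 0, 0, 20],
    [-0.03, -0.032, 0, 0, 0, 0, 20],
    [-0.03, -0.032, 0, 0, 0, 0, 20],
  ],
)

```text
clock: 5.15
position: [0.4836, -0.0958, 0.109]
tool_rot: [0.001, 0.658, 0.753, 0.0]
contact_force: [1.1, -0.3, -0.6]
grip_width: 0.027
grasp_force: 29.9
```

>>> apply_moves(
  plan=[
    [-0.025, -0.028, 0.02, 0, 0, 0, 20],
    [0, 0, 0.03, 0, 0, 0, 20],
    [0, 0, 0.025, 0, 0, 0, 20],
    [0, 0, 0.01, 0, 0, 0, 20],
    [0, 0, 0.005, 0, 0, 0, 20],
  ],
)

```text
clock: 5.65
position: [0.4596, -0.1236, 0.0177]
tool_rot: [-0.001, 0.659, 0.752, -0.0]
contact_force: [-0.6, 0.2, 0.2]
grip_width: 0.0276
grasp_force: 29.9
```

>>> apply_moves(
  plan=[
    [0, 0, 0.002, 0, 0, 0, 20],
    [0, 0, 0, 0, 0, 0, 20],
  ],
)

```text
clock: 5.85
position: [0.4606, -0.1237, 0.0173]
tool_rot: [0.001, 0.659, 0.752, 0.0]
contact_force: [0.1, 0.2, -0.6]
grip_width: 0.0276
grasp_force: 29.9
```

>>> apply_moves(
  plan=[
    [0, 0, 0.001, 0, 0, 0, 20],
    [0, 0, 0, 0, 0, 0, 20],
  ],
)

```text
clock: 6.05
position: [0.461, -0.1238, 0.017]
tool_rot: [0.001, 0.659, 0.752, 0.0]
contact_force: [-2.7, 0.8, 8.7]
grip_width: 0.0273
grasp_force: 30.9
```

>>> apply_moves(
  plan=[
    [0, 0, 0, 0, 0, 0, 60],
    [0, 0, 0, 0, 0, 0, 60],
    [0, 0, 0, 0, 0, 0, 60],
    [0, 0, -0.03, 0, 0, 0, 60],
    [0, 0, -0.04, 0, 0, 0, 60],
  ],
)

```text
clock: 6.55
position: [0.4582, -0.1229, 0.0843]
tool_rot: [-0.003, 0.659, 0.752, -0.001]
contact_force: [0.6, 0.2, 0.7]
grip_width: 0.0514
grasp_force: 0.0
```

>>> apply_moves(
  plan=[
    [0, 0, -0.04, 0, 0, 0, 60],
    [0.02, 0.02, -0.02, 0, 0, 0, 60],
    [0, 0, 0, 0, 0, 0, 75],
  ],
)

```text
clock: 6.85
position: [0.4809, -0.1007, 0.1488]
tool_rot: [0.004, 0.658, 0.753, 0.002]
contact_force: [1.0, 0.6, 0.0]
grip_width: 0.0633
grasp_force: 0.0
```

```bash
python3 - <<'E'
from h import *
np.set_printoptions(precision=4,suppress=True)
s=arm.state(); c=cam("top"); im=arm.capture("top"); cv2.imwrite('pics/t2.png',im)
print(s['clock'],s['position'])
for n in("pin","tappet_a"): 
  for d in arm.search_frame("top",n)[:4]:
    e=d['extent'];print(n,e,round(d['score'],2),unproj(c,(e[0]+e[2]/2,e[1]+e[3]/2),.022 if n!='pin' else .04))
cv2.imwrite('pics/t2z.png',cv2.resize(im[120:240,160:360],(800,480),interpolation=cv2.INTER_CUBIC))
E
```

```text
6.85 [ 0.4809 -0.1007  0.1488]
pin [242.8, 157.4, 16.9, 22.9] 0.8 [ 0.5484 -0.0468  0.04  ]
tappet_a [304.6, 205.3, 4.0, 7.3] 0.5 [ 0.4498 -0.2035  0.022 ]
```

View pics/t2z.png

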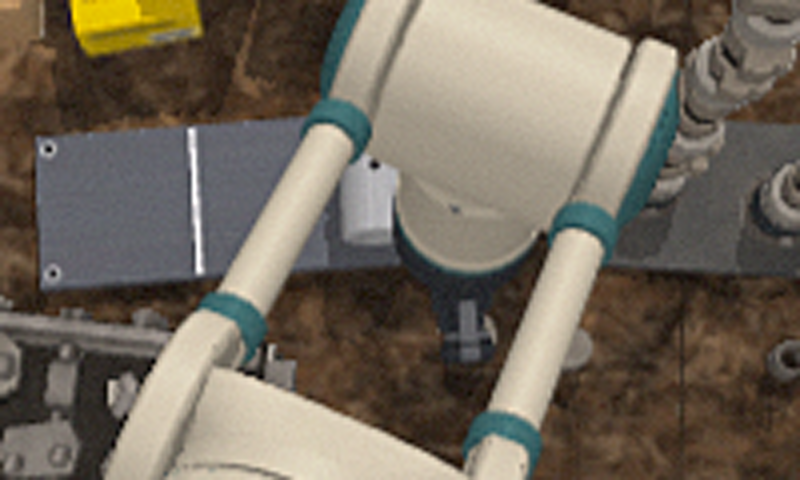

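The top view shows the arm over the scene, the plate cleared of tappet_a, the pin still in place (oil hole at (375,163) in the crop), and tappet_b at (577,350). I'll calibrate fingertip height on the free plate area at 60 % opening.

>>> apply_moves(
  plan=[
    [0.038, 0.03, 0, 0, 0, 0, 60],
    [0.038, 0.03, 0, 0, 0, 0, 60],
    [0.038, 0.03, 0.02, 0, 0, 0, 60],
    [0, 0, 0.04, 0, 0, 0, 60],
    [0, 0, 0.04, 0, 0, 0, 60],
  ],
)

```text
clock: 7.5
position: [0.5499, 0.0227, 0.044]
tool_rot: [-0.0, 0.658, 0.753, -0.0]
contact_force: [0.6, -0.8, -0.3]
grip_width: 0.0513
grasp_force: 0.0
```

>>> apply_moves(
  plan=[
    [0, 0, 0.015, 0, 0, 0, 60],
    [0, 0, 0.0075, 0, 0, 0, 60],
    [0, 0, 0, 0, 0, 0, 60],
  ],
)

```text
clock: 7.8
position: [0.5486, 0.0214, 0.022]
tool_rot: [-0.002, 0.659, 0.752, -0.001]
contact_force: [-1.1, -0.4, 0.3]
grip_width: 0.0515
grasp_force: 0.0
```

>>> apply_moves(
  plan=[
    [0, 0, 0.002, 0, 0, 0, 60],
    [0, 0, 0, 0, 0, 0, 60],
  ],
)

```text
clock: 8.0
position: [0.5507, 0.0214, 0.0222]
tool_rot: [0.001, 0.659, 0.752, 0.0]
contact_force: [-0.3, 0.3, 0.1]
grip_width: 0.0516
grasp_force: 0.0
```

>>> apply_moves(
  plan=[
    [0, 0, 0.002, 0, 0, 0, 60],
    [0, 0, 0, 0, 0, 0, 60],
  ],
)

```text
clock: 8.2
position: [0.5503, 0.0216, 0.0201]
tool_rot: [0.0, 0.659, 0.752, 0.0]
contact_force: [-0.5, 0.3, -0.0]
grip_width: 0.0514
grasp_force: 0.0
```

>>> apply_moves(
  plan=[
    [0, 0, 0.0015, 0, 0, 0, 60],
    [0, 0, 0, 0, 0, 0, 60],
  ],
)

```text
clock: 8.4
position: [0.5504, 0.0217, 0.0197]
tool_rot: [0.001, 0.659, 0.752, 0.0]
contact_force: [-1.9, -1.0, 9.8]
grip_width: 0.0513
grasp_force: 4.7
```

>>> apply_moves(
  plan=[
    [0, 0, 0.0015, 0, 0, 0, 60],
    [0, 0, 0, 0, 0, 0, 60],
  ],
)

```text
clock: 8.6
position: [0.5505, 0.0217, 0.0197]
tool_rot: [0.001, 0.659, 0.752, 0.0]
contact_force: [-4.4, -0.3, 20.0]
grip_width: 0.0513
grasp_force: 9.9
```

>>> apply_moves(
  plan=[
    [0, 0, -0.035, 0, 0, -0.005, 60],
    [0, 0, -0.038, 0, 0, 0, 60],
    [-0.04, 0.002, 0, 0, 0, 0, 60],
    [-0.04, 0.002, 0, 0, 0, 0, 60],
    [-0.039, 0.001, 0, 0, 0, 0, 60],
  ],
)

```text
clock: 9.1
position: [0.572, -0.0965, 0.0907]
tool_rot: [0.001, 0.657, 0.754, 0.0]
contact_force: [-0.2, 0.3, -0.4]
grip_width: 0.0512
grasp_force: 0.0
```

>>> apply_moves(
  plan=[
    [0, 0, 0.01, 0, 0, 0, 60],
    [0, 0, 0.02, 0, 0, 0, 60],
    [0, 0, 0.01, 0, 0, 0, 60],
    [0, 0, 0, 0, 0, 0, 60],
  ],
)

```text
clock: 9.5
position: [0.5697, -0.0945, 0.048]
tool_rot: [-0.002, 0.657, 0.754, -0.001]
contact_force: [-1.0, -0.4, 0.3]
grip_width: 0.0514
grasp_force: 0.0
```

```bash
cat >>h.py <<'E'
M=np.array([.5455,.0735,.012]); YAW=.137; U=np.array([np.cos(YAW),np.sin(YAW),0]); V=np.array([-U[1],U[0],0])
def rep(s):
    R=q2R(s['tool_rot']); d=s['position']-M
    print('t',s['clock'],'tcp u,v,z',np.round([d@U,d@V,s['position'][2]],4),'yaw err',round(np.arctan2(R[1,0],R[0,0])-YAW-np.pi/2,4),'F',np.round(s['contact_force'],1))
E
python3 - <<'E'
from h import *
s=arm.state();rep(s);cv2.imwrite('pics/w3.png',arm.capture("wrist"))
E
```

```text
t 9.5 tcp u,v,z [ 0.001  -0.1697  0.048 ] yaw err 0.0003 F [-1.  -0.4  0.3]
```

View pics/w3.png

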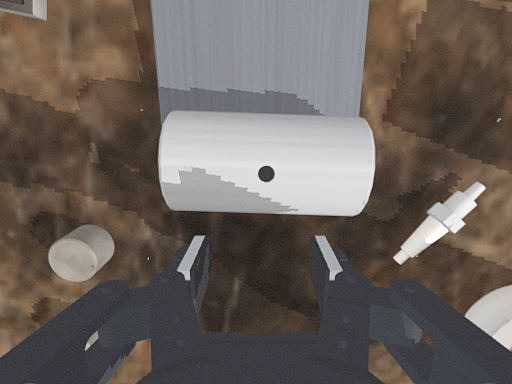

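The wrist view shows the pin ahead of both fingertips, centre about (267,163), with the oil hole at (266,173). It is skewed by about 2°. Tappet_a stands at left (82,253), upright.

>>> apply_moves(
  plan=[
    [0.004, 0.002, 0, 0, 0, 0, 60],
    [0.003, 0, 0, 0, 0, 0, 60],
    [0.003, 0, 0, 0, 0, 0, 60],
    [0.003, 0, 0, 0, 0, 0, 60],
    [0.003, 0, 0, 0, 0, 0, 60],
  ],
)

```text
clock: 10.05
position: [0.5713, -0.079, 0.0501]
tool_rot: [0.0, 0.657, 0.754, 0.0]
contact_force: [-0.2, -0.5, 0.3]
grip_width: 0.0511
grasp_force: 0.0
```

>>> apply_moves(
  plan=[
    [0.003, 0, 0, 0, 0, 0, 60],
    [0.003, 0, 0, 0, 0, 0, 60],
    [0.003, 0, 0, 0, 0, 0, 60],
    [0.003, 0, 0, 0, 0, 0, 60],
    [0.003, 0, 0, 0, 0, 0, 60],
  ],
)

```text
clock: 10.55
position: [0.5691, -0.0642, 0.0497]
tool_rot: [0.0, 0.657, 0.754, -0.0]
contact_force: [-0.0, -0.5, 0.6]
grip_width: 0.0514
grasp_force: 0.1
```

```bash
python3 - <<'E'
from h import *
s=arm.state();rep(s);cv2.imwrite('pics/w4.png',arm.capture("wrist"))
E
```

```text
t 10.55 tcp u,v,z [ 0.0045 -0.1397  0.0497] yaw err -0.0 F [-0.  -0.5  0.6]
```

View pics/w4.png

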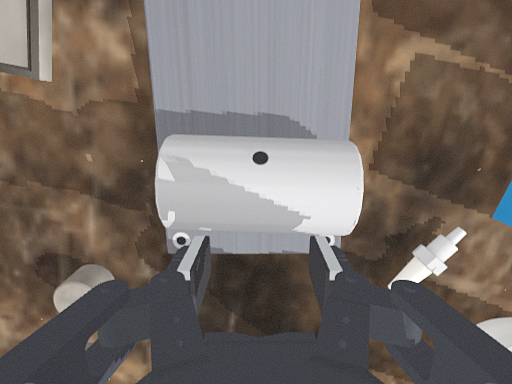

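The pin is in contact with both fingertips and straight. Its oil hole has moved forward to (260,158), so it is rolling. I'll continue.

>>> apply_moves(
  plan=[
    [0.004, 0, 0, 0, 0, 0, 60],
    [0.004, 0, 0, 0, 0, 0, 60],
    [0.004, 0, 0, 0, 0, 0, 60],
    [0.004, 0, 0, 0, 0, 0, 60],
    [0.004, 0, 0, 0, 0, 0, 60],
  ],
)

```text
clock: 11.1
position: [0.5663, -0.0443, 0.0497]
tool_rot: [-0.0, 0.657, 0.754, -0.0]
contact_force: [-0.4, -0.5, 0.3]
grip_width: 0.0515
grasp_force: 0.1
```

>>> apply_moves(
  plan=[
    [0.004, 0, 0, 0, 0, 0, 60],
    [0.004, 0, 0, 0, 0, 0, 60],
    [0.004, 0, 0, 0, 0, 0, 60],
    [0.004, 0, 0, 0, 0, 0, 60],
    [0.004, 0, 0, 0, 0, 0, 60],
  ],
)

```text
clock: 11.6
position: [0.5636, -0.0245, 0.0497]
tool_rot: [0.0, 0.657, 0.754, -0.0]
contact_force: [0.1, -0.5, 0.2]
grip_width: 0.0514
grasp_force: 0.1
```

>>> apply_moves(
  plan=[
    [0.004, 0, 0, 0, 0, 0, 60],
    [0.004, 0, 0, 0, 0, 0, 60],
    [0.004, 0, 0, 0, 0, 0, 60],
    [0.004, 0, 0, 0, 0, 0, 60],
    [0.004, 0, 0, 0, 0, 0, 60],
  ],
)

```text
clock: 12.1
position: [0.5609, -0.0047, 0.0497]
tool_rot: [0.0, 0.657, 0.754, -0.0]
contact_force: [-0.5, -0.3, 0.4]
grip_width: 0.0518
grasp_force: 0.1
```

>>> apply_moves(
  plan=[
    [0.004, 0, 0, 0, 0, 0, 60],
    [0.004, 0, 0, 0, 0, 0, 60],
    [0.003, 0, 0, 0, 0, 0, 60],
    [0.003, 0, 0, 0, 0, 0, 60],
    [0.002, 0, 0, 0, 0, 0, 60],
  ],
)

```text
clock: 12.6
position: [0.5587, 0.0111, 0.0497]
tool_rot: [0.0, 0.657, 0.754, -0.0]
contact_force: [0.6, 0.2, -0.6]
grip_width: 0.0512
grasp_force: 0.0
```

```bash
python3 - <<'E'
from h import *
s=arm.state();rep(s);c=cam("wrist",s);im=arm.capture("wrist")
for n in("pin","mark"): print(n,[(d['extent'],round(d['score'],2)) for d in arm.search_frame("wrist",n)][:2])
for a in(-.05,.05):
    print('line end px',proj(c,M+a*U))
cv2.imwrite('pics/w5.png',im)
t=arm.capture("top");cv2.imwrite('pics/t5.png',t)
z=np.hstack([cv2.resize(im[60:260,130:390],(520,400)),cv2.resize(t[130:200,165:235],(280,400))]);cv2.imwrite('pics/c5.png',z)
E
```

```text
t 12.6 tcp u,v,z [ 0.0046 -0.0636  0.0497] yaw err 0.0001 F [ 0.6  0.2 -0.6]
pin [([156.9, 133.1, 212.9, 103.2], 0.87)]
mark [([159.5, 113.4, 187.3, 13.2], 0.84)]
line end px [161.61922847 120.64106873]
line end px [340.19406371 120.66143955]
```

View pics/c5.png

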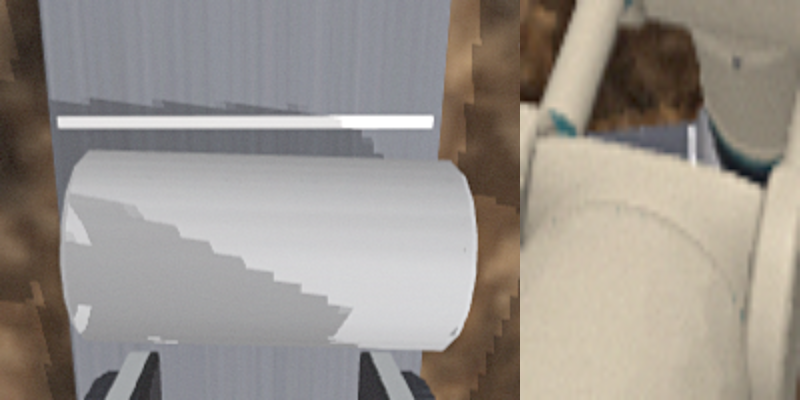

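```bash
cat >>h.py <<'E'
from scipy.optimize import least_squares
def pinfit(im,c,cols,rows=(100,200),sgn=1,rv=[0]):
    "front silhouette rows of the pin at columns -> (v,yaw rel line), using known radius and height"
    g=cv2.GaussianBlur(cv2.cvtColor(im,cv2.COLOR_BGR2GRAY),(5,5),0).astype(float)
    obs=[]
    for x in cols:
        col=g[rows[0]:rows[1],x]; d=np.gradient(col)*sgn; i=int(np.argmax(d))
        w=np.clip(d[max(0,i-2):i+3],0,None); obs.append(rows[0]+((np.arange(max(0,i-2),max(0,i-2)+len(w))*w).sum()/w.sum()))
    obs=np.array(obs); a=np.linspace(0,np.pi*2,721)[:-1]; L=np.linspace(-.043,.043,87)
    def model(p):
        v,th=p; ax=np.cos(th)*U+np.sin(th)*V; n=-np.sin(th)*U+np.cos(th)*V; o=M+v*V+[0,0,.024]
        P=o+L[:,None,None]*ax+.024*(np.cos(a)[None,:,None]*n+np.sin(a)[None,:,None]*np.array([0,0,1]))
        q=c[0]@(c[1]@P.reshape(-1,3).T+c[2][:,None]); q=(q[:2]/q[2]).T.reshape(len(L),len(a),2)
        k=q[:,:,1].argmin(1); e=q[np.arange(len(L)),k]; o_=e[:,0].argsort()
        return np.interp(cols,e[o_,0],e[o_,1])
    r=least_squares(lambda p:model(p)-obs,[-.03,0],loss='soft_l1',diff_step=1e-3,x_scale=[.01,.01])
    print('rows',obs.round(1),'v,yaw',r.x.round(4),'res',(model(r.x)-obs).round(1)); return r.x
E
python3 - <<'E'
from h import *
im=cv2.imread('pics/w5.png');c=cam("wrist")
rep(arm.state())
pinfit(im,c,[185,205,225,245,265,285,305,325,345],(128,160))
E
```

```text
t 12.8 tcp u,v,z [ 0.0045 -0.0639  0.0497] yaw err 0.0001 F [-0.1 -0.1 -0.4]
rows [135.  135.3 136.  136.8 137.2 137.9 138.3 140.1 140.4] v,yaw [-0.0313 -0.0347] res [-0.3  0.   0.  -0.1  0.3  0.3  0.6 -0.5 -0.3]
```

>>> apply_moves(
  plan=[
    [0.003, 0, 0, 0, 0, -0.012, 60],
    [0.003, 0, 0, 0, 0, -0.012, 60],
    [0.003, 0, 0, 0, 0, -0.011, 60],
    [0.003, 0, 0, 0, 0, 0, 60],
    [0.003, 0, 0, 0, 0, 0, 60],
  ],
)

```text
clock: 13.3
position: [0.5563, 0.0259, 0.0497]
tool_rot: [0.0, 0.644, 0.765, -0.0]
contact_force: [0.7, 0.5, -0.1]
grip_width: 0.0509
grasp_force: 0.1
```

>>> apply_moves(
  plan=[
    [0.003, 0, 0, 0, 0, 0, 60],
    [0.002, 0, 0, 0, 0, 0, 60],
    [0.0015, 0, 0, 0, 0, 0, 60],
    [0.001, 0, 0, 0, 0, 0, 60],
    [0.001, 0, 0, 0, 0, 0, 60],
  ],
)

```text
clock: 13.8
position: [0.5549, 0.034, 0.0497]
tool_rot: [0.0, 0.644, 0.765, -0.0]
contact_force: [-0.4, -0.8, 0.2]
grip_width: 0.0512
grasp_force: 0.1
```

```bash
python3 - <<'E'
from h import *
s=arm.state();rep(s);c=cam("wrist",s);im=arm.capture("wrist");cv2.imwrite('pics/w6.png',im)
pinfit(im,c,[185,205,225,245,265,285,305,325,345],(118,165))
print(arm.search_frame("wrist","pin")[:1])
E
```

```text
t 13.8 tcp u,v,z [ 0.004  -0.0404  0.0497] yaw err 0.035 F [-0.4 -0.8  0.2]
rows [131.  132.1 133.3 134.8 136.  137.1 138.3 140.2 141.4] v,yaw [-0.0072 -0.0295] res [-0.2  0.   0.1 -0.1  0.   0.3  0.3 -0.2 -0.3]
[{'extent': [163.1, 134.2, 213.2, 102.8], 'score': 0.97}]
```

>>> apply_moves(
  plan=[
    [0.002, 0, 0, 0, 0, 0, 60],
    [0.0015, 0, 0, 0, 0, 0, 60],
    [0.001, 0, 0, 0, 0, 0, 60],
    [0.001, 0, 0, 0, 0, 0, 60],
    [0, 0, 0, 0, 0, 0, 60],
  ],
)

```text
clock: 14.4
position: [0.5539, 0.0396, 0.0497]
tool_rot: [0.0, 0.644, 0.765, -0.0]
contact_force: [-0.0, -0.3, -0.4]
grip_width: 0.0511
grasp_force: 0.0
```

```bash
python3 - <<'E'
from h import *
s=arm.state();rep(s);c=cam("wrist",s);im=arm.capture("wrist");cv2.imwrite('pics/w7.png',im)
v,th=pinfit(im,c,[185,205,225,245,265,285,305,325,345],(118,165))
g=cv2.cvtColor(im,cv2.COLOR_BGR2GRAY)
for d in arm.search_frame("wrist","pin")[:1]:
    e=d['extent']; print(e,[round(float((unproj(c,(x,e[1]+e[3]/2),.036)-M)@U),4) for x in(e[0],e[0]+e[2])])
E
```

```text
t 14.4 tcp u,v,z [ 0.0037 -0.0348  0.0497] yaw err 0.0352 F [-0.  -0.3 -0.4]
rows [129.3 130.8 131.9 133.1 134.3 135.9 137.  139.  140.5] v,yaw [-0.0009 -0.0323] res [-0.1 -0.3 -0.   0.1  0.4  0.2  0.4 -0.3 -0.4]
[164.6, 129.4, 214.7, 106.4] [-0.0456, 0.0638]
```

>>> apply_moves(
  plan=[
    [-0.01, 0, 0, 0, 0, 0, 60],
    [0, 0, -0.04, 0, 0, 0, 60],
    [0.045, 0.004, 0, 0, 0, 0.14, 80],
    [0, 0, 0, 0, 0, 0.146, 80],
    [0, 0, 0, 0, 0, 0.146, 80],
  ],
)

```text
clock: 15.0
position: [0.5521, 0.0746, 0.0901]
tool_rot: [0.0, 0.794, 0.608, 0.0]
contact_force: [0.3, -0.6, 0.2]
grip_width: 0.068
grasp_force: 0.0
```

>>> apply_moves(
  plan=[
    [0, 0, 0, 0, 0, 0.146, 80],
    [0, 0, 0, 0, 0, 0.146, 80],
    [0, 0, 0, 0, 0, 0.146, 80],
    [0, 0, 0, 0, 0, 0.146, 80],
    [0, 0, 0, 0, 0, 0.146, 80],
  ],
)

```text
clock: 15.5
position: [0.5522, 0.0735, 0.0897]
tool_rot: [0.0, 0.959, 0.284, 0.0]
contact_force: [-0.2, -0.4, -0.3]
grip_width: 0.0682
grasp_force: 0.0
```

>>> apply_moves(
  plan=[
    [0, 0, 0, 0, 0, 0.146, 80],
    [0, 0, 0, 0, 0, 0.146, 80],
    [0, 0, 0, 0, 0, 0.146, 80],
    [0, 0, 0, 0, 0, 0, 80],
    [0, 0, 0, 0, 0, 0, 80],
  ],
)

```text
clock: 16.0
position: [0.5521, 0.0738, 0.0897]
tool_rot: [0.0, 0.997, 0.073, 0.0]
contact_force: [0.3, -0.7, -0.0]
grip_width: 0.0683
grasp_force: 0.0
```

```bash
python3 - <<'E'
from h import *
s=arm.state();rep(s);c=cam("wrist",s);im=arm.capture("wrist");cv2.imwrite('pics/w8.png',im);t=arm.capture("top")
print(s['joints'],s['grip_width'])
cv2.imwrite('pics/c8.png',np.hstack([im[40:384,60:460],cv2.resize(t[120:206,150:250],(400,344))]))
E
```

```text
t 16.0 tcp u,v,z [ 0.0066 -0.0006  0.0897] yaw err -1.5614 F [ 0.3 -0.7 -0. ]
[ 8.17976552e-03  3.76691727e-01  1.76742046e+00 -2.99811188e-04
  9.97410011e-01  1.43277790e+00] 0.06826429242059871
```

View pics/c8.png

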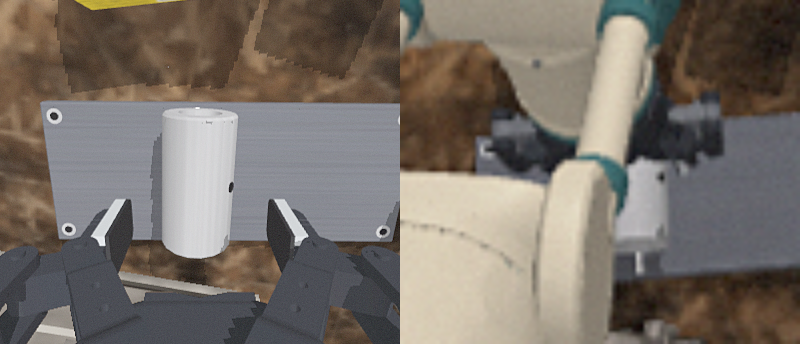

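The wrist view shows the pin between the fingers with the line hidden beneath it. The oil hole is on the rear flank at (232,187) in the crop, which fits a full roll.

>>> apply_moves(
  plan=[
    [0, -0.0005, 0.02, 0, 0, 0.009, 80],
    [0, 0, 0.02, 0, 0, 0, 80],
    [0, 0, 0, 0, 0, 0, 70],
    [0, 0, 0, 0, 0, 0, 65],
    [0, 0, 0, 0, 0, 0, 60],
  ],
  squeeze=20,
)

```text
clock: 16.6
position: [0.5527, 0.0748, 0.0506]
tool_rot: [0.0, 0.998, 0.068, 0.001]
contact_force: [0.1, -0.2, 0.3]
grip_width: 0.051
grasp_force: 0.0
```

>>> apply_moves(
  plan=[
    [0, 0, 0, 0, 0, 0, 58],
    [0, 0, 0, 0, 0, 0, 56],
    [0, 0, 0, 0, 0, 0, 55],
    [0, 0, 0, 0, 0, 0, 54],
    [0, 0, 0, 0, 0, 0, 54],
  ],
)

```text
clock: 17.1
position: [0.5522, 0.0748, 0.0502]
tool_rot: [0.0, 0.998, 0.067, 0.0]
contact_force: [-0.5, -0.4, 3.4]
grip_width: 0.0464
grasp_force: 3.6
```

>>> apply_moves(
  plan=[
    [0, 0, 0, 0, 0, 0, 54],
    [0, 0, 0, 0, 0, 0, 55],
    [0, 0, 0, 0, 0, 0, 57],
    [0, 0, 0, 0, 0, 0, 60],
    [0, 0, 0, 0, 0, 0, 80],
  ],
)

```text
clock: 17.6
position: [0.5517, 0.0748, 0.0494]
tool_rot: [0.0, 0.998, 0.067, -0.0]
contact_force: [-0.7, 0.4, 0.1]
grip_width: 0.0641
grasp_force: 0.0
```

>>> apply_moves(
  plan=[
    [0, 0, -0.01, 0, 0, 0, 80],
    [0, 0, -0.04, 0, 0, 0, 80],
    [0, 0, -0.04, 0, 0, 0, 80],
    [0, 0, 0, 0, 0, 0, 80],
    [0, 0, 0, 0, 0, 0, 80],
  ],
)

```text
clock: 18.1
position: [0.5525, 0.0749, 0.1413]
tool_rot: [0.0, 0.998, 0.067, 0.002]
contact_force: [-0.0, -0.2, 0.5]
grip_width: 0.0681
grasp_force: 0.0
```

```bash
python3 - <<'E'
from h import *
s=arm.state();rep(s);c=cam("wrist",s);im=arm.capture("wrist");cv2.imwrite('pics/w9.png',im)
for n in("pin","plate"): print([(d['extent'],d['score']) for d in arm.search_frame("wrist",n)[:1]])
g=cv2.GaussianBlur(cv2.cvtColor(im,cv2.COLOR_BGR2GRAY),(3,3),0).astype(float)
# predicted silhouette columns for pin at v=0,yaw 0
a=np.linspace(0,2*np.pi,361)
for L in(-.03,-.015,0,.015,.03):
    P=[M+(.0045+L)*U+[0,0,.024]+.024*(np.cos(t)*V+np.sin(t)*np.array([0,0,1])) for t in a]
    q=np.array([proj(c,p) for p in P]); r=int(round(q[:,1].mean()))
    row=g[r]; d=np.gradient(row); l,h=q[:,0].min(),q[:,0].max()
    i=int(l)-10+np.argmax(d[int(l)-10:int(l)+12]); j=int(h)-12+np.argmin(d[int(h)-12:int(h)+12])
    print(r,'pred',l.round(1),h.round(1),'obs',i,j)
cv2.imwrite('pics/c9.png',cv2.resize(im[80:300,130:390],(780,600)))
E
```

```text
t 18.1 tcp u,v,z [0.0071 0.0004 0.1413] yaw err -1.5731 F [-0.  -0.2  0.5]
[([230.6, 141.5, 62.3, 120.0], 0.74)]
[([130.9, 134.9, 305.1, 118.7], 0.87)]
235 pred 230.4 285.7 obs 231 286
219 pred 229.9 286.1 obs 231 286
202 pred 229.4 286.5 obs 231 284
185 pred 228.8 286.9 obs 231 288
167 pred 228.3 287.3 obs 231 289
```

View pics/c9.png

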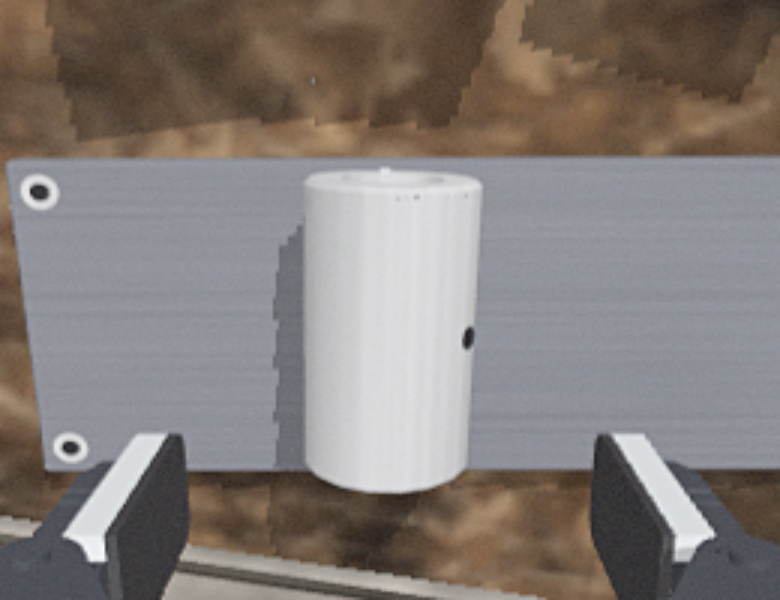

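The crop shows the pin lying straight over the line, which is only just visible at its far end (386,168). It is parallel to within about 1°, with the oil hole at (468,338). Now the tappets.

```bash
python3 - <<'E'
from h import *
s=arm.state();c=cam("wrist",s)
for z in(.04,.046): print('hole u',(unproj(c,(286,204),z)-M)@U)
print('far end u', (unproj(c,(261,143),.05)-M)@U,'near',(unproj(c,(258,261),.03)-M)@U)
plan((.4605,-.124,.15),YAW+np.pi/2,12,11)
E
```

```text
hole u 0.0020307671285001456
hole u 0.003958141834847509
far end u 0.05278791989197911 near -0.05555004031364848
[-0.0097, 0.0154, -0.001] -0.143
[-0.0118, 0.0139, -0.001] -0.143
[-0.0136, 0.0121, -0.001] -0.143
[-0.0152, 0.01, -0.001] -0.143
[-0.0165, 0.0077, -0.001] -0.143
[-0.0174, 0.0053, -0.001] -0.143
[-0.018, 0.0028, -0.001] -0.143
[-0.0182, 0.0002, -0.001] -0.143
[-0.018, -0.0024, -0.001] -0.143
[-0.0175, -0.005, -0.001] -0.143
[-0.0166, -0.0074, -0.001] -0.143
[-0.0154, -0.0097, -0.001] 0
```

Pin mid-length is at u ≈ +0.003.

>>> apply_moves(
  plan=[
    [-0.0097, 0.0154, -0.001, 0, 0, -0.143, 60],
    [-0.0118, 0.0139, -0.001, 0, 0, -0.143, 60],
    [-0.0136, 0.0121, -0.001, 0, 0, -0.143, 60],
    [-0.0152, 0.01, -0.001, 0, 0, -0.143, 60],
    [-0.0165, 0.0077, -0.001, 0, 0, -0.143, 60],
  ],
)

```text
clock: 18.75
position: [0.5129, -0.0085, 0.1432]
tool_rot: [-0.001, 0.91, 0.415, -0.001]
contact_force: [-0.6, -0.0, 0.1]
grip_width: 0.0514
grasp_force: 0.0
```

>>> apply_moves(
  plan=[
    [-0.0174, 0.0053, -0.001, 0, 0, -0.143, 60],
    [-0.018, 0.0028, -0.001, 0, 0, -0.143, 60],
    [-0.0182, 0, -0.001, 0, 0, -0.143, 60],
    [-0.018, -0.0024, -0.001, 0, 0, -0.143, 60],
    [-0.0175, -0.005, -0.001, 0, 0, -0.143, 60],
  ],
)

```text
clock: 19.25
position: [0.4753, -0.0912, 0.1483]
tool_rot: [-0.001, 0.707, 0.707, -0.001]
contact_force: [0.2, 0.5, -0.0]
grip_width: 0.0514
grasp_force: 0.0
```

>>> apply_moves(
  plan=[
    [-0.0166, -0.0074, 0.02, 0, 0, -0.143, 60],
    [-0.0154, -0.0097, 0.02, 0, 0, 0, 60],
    [0, 0, 0, 0, 0, 0, 60],
    [0, 0, 0, 0, 0, 0, 60],
    [0, 0, 0, 0, 0, 0, 60],
  ],
)

```text
clock: 19.75
position: [0.4622, -0.1237, 0.1099]
tool_rot: [0.0, 0.657, 0.754, 0.0]
contact_force: [-0.4, -1.0, 0.1]
grip_width: 0.0512
grasp_force: 0.0
```

```bash
cat >>h.py <<'E'
def tapfind(im,c,guess,z):
    "circle of a tappet's top face near a world guess -> world centre and u,v"
    p=proj(c,[*guess[:2],z]); r=.0145*c[0][0,0]/(c[1]@np.array([*guess[:2],z])+c[2])[2]
    g=cv2.GaussianBlur(cv2.cvtColor(im,cv2.COLOR_BGR2GRAY),(3,3),0)
    k=cv2.HoughCircles(g,cv2.HOUGH_GRADIENT,1.2,8,param1=70,param2=9,minRadius=int(r*.85),maxRadius=int(r*1.15)+1)
    k=[] if k is None else k[0]; k=sorted([q for q in k if np.hypot(*(q[:2]-p))<2*r],key=lambda q:0)[:3]
    for q in k:
        X=unproj(c,q[:2],z); print('circle',q.round(1),'exp r',r.round(1),'X',X.round(4),'uv',((X-M)@U).round(4),((X-M)@V).round(4))
E
python3 - <<'E'
from h import *
s=arm.state();rep(s);c=cam("wrist",s);im=arm.capture("wrist");cv2.imwrite('pics/w10.png',im);print(s['position'])
for d in arm.search_frame("wrist","tappet_a")[:3]:
    e=d['extent'];X=unproj(c,(e[0]+e[2]/2,e[1]+e[3]/2),.018);print(e,round(d['score'],2),X.round(4))
tapfind(im,c,(.461,-.125),.022); tapfind(im,c,(.456,-.192),.022)
E
```

```text
t 19.75 tcp u,v,z [-0.1095 -0.1839  0.1099] yaw err -0.0001 F [-0.4 -1.   0.1]
[ 0.46215546 -0.12365534  0.10990932]
[239.5, 184.0, 36.9, 39.6] 0.92 [ 0.4616 -0.1262  0.018 ]
[222.0, 251.9, 37.5, 42.2] 0.78 [ 0.4554 -0.1898  0.018 ]
[51.6, 263.9, 71.8, 120.1] 0.36 [ 0.324  -0.2603  0.018 ]
circle [258.6 204.6  18.6] exp r 18.5 X [ 0.462  -0.1255  0.022 ] uv -0.1099 -0.1857
circle [231.  184.2  18.5] exp r 18.5 X [ 0.4387 -0.112   0.022 ] uv -0.1311 -0.1692
circle [289.8 193.8  18.6] exp r 18.5 X [ 0.4848 -0.1134  0.022 ] uv -0.0856 -0.1769
circle [244.2 277.8  15.2] exp r 17.1 X [ 0.4588 -0.1915  0.022 ] uv -0.1221 -0.2507
circle [213. 297.  18.] exp r 17.1 X [ 0.4344 -0.2139  0.022 ] uv -0.1493 -0.2695
circle [246.6 268.2  19.3] exp r 17.1 X [ 0.4597 -0.1822  0.022 ] uv -0.12 -0.2416
```

>>> apply_moves(
  plan=[
    [-0.002, 0, 0.03, 0, 0, 0, 60],
    [0, 0, 0.03, 0, 0, 0, 60],
    [0, 0, 0.022, 0, 0, 0, 60],
    [0, 0, 0.01, 0, 0, 0, 60],
    [0, 0, 0, 0, 0, 0, 60],
  ],
)

```text
clock: 20.35
position: [0.4615, -0.1254, 0.017]
tool_rot: [-0.001, 0.657, 0.754, -0.0]
contact_force: [-0.8, 0.4, -0.3]
grip_width: 0.0513
grasp_force: 0.0
```

>>> apply_moves(
  plan=[
    [0, 0, 0, 0, 0, 0, 20],
    [0, 0, 0, 0, 0, 0, 20],
    [0, 0, 0, 0, 0, 0, 20],
    [0, 0, 0, 0, 0, 0, 20],
  ],
  squeeze=30,
)

```text
clock: 20.75
position: [0.463, -0.1263, 0.019]
tool_rot: [0.001, 0.657, 0.754, 0.001]
contact_force: [0.3, 0.7, 6.7]
grip_width: 0.027
grasp_force: 30.1
```

```bash
python3 - <<'E'
from h import *
s=arm.state();rep(s);print(s['position'],s['grip_width'])
p=M+.003*U+.045*V; print(p,totool(s,[*(p[:2]-s['position'][:2]),0]))
E
```

```text
t 20.75 tcp u,v,z [-0.1091 -0.1867  0.019 ] yaw err -0.0003 F [0.3 0.7 6.7]
[ 0.46295325 -0.12632783  0.01895473] 0.027012343886391062
[0.54232616 0.11848807 0.012     ] [ 2.31716847e-01  1.11991908e-01 -2.56424634e-05]
```

>>> apply_moves(
  plan=[
    [0, 0, -0.02, 0, 0, 0, 20],
    [0, 0, -0.05, 0, 0, 0, 20],
    [0.02, 0.022, -0.05, 0, 0, 0, 20],
    [0.042, 0.022, 0, 0, 0, 0, 20],
    [0.042, 0.022, 0, 0, 0, 0, 20],
  ],
)

```text
clock: 21.25
position: [0.5121, -0.0168, 0.1331]
tool_rot: [0.002, 0.658, 0.753, 0.001]
contact_force: [0.7, -0.4, -0.2]
grip_width: 0.0273
grasp_force: 29.9
```

>>> apply_moves(
  plan=[
    [0.042, 0.022, 0, 0, 0, 0, 20],
    [0.042, 0.022, 0, 0, 0, 0, 20],
    [0.042, 0.002, 0, 0, 0, 0, 20],
    [0, 0, 0.03, 0, 0, 0, 20],
    [0, 0, 0.03, 0, 0, 0, 20],
  ],
)

```text
clock: 21.75
position: [0.5394, 0.1157, 0.071]
tool_rot: [0.001, 0.656, 0.755, 0.001]
contact_force: [-0.4, 0.2, -0.2]
grip_width: 0.0273
grasp_force: 29.9
```

>>> apply_moves(
  plan=[
    [0, 0, 0.03, 0, 0, 0, 20],
    [0, 0, 0.01, 0, 0, 0, 20],
    [0, 0, 0, 0, 0, 0, 20],
    [0, 0, 0, 0, 0, 0, 20],
  ],
)

```text
clock: 22.15
position: [0.5391, 0.1138, 0.0312]
tool_rot: [0.0, 0.657, 0.754, 0.0]
contact_force: [0.6, -0.2, -0.2]
grip_width: 0.0276
grasp_force: 32.8
```

```bash
python3 - <<'E'
from h import *
s=arm.state();rep(s);c=cam("wrist",s);im=arm.capture("wrist");cv2.imwrite('pics/w11.png',im)
print(s['position'],s['grip_width'])
for n in("pin","tappet_a"):
  for d in arm.search_frame("wrist",n)[:2]: print(n,d['extent'],round(d['score'],2))
E
```

```text
t 22.15 tcp u,v,z [-0.0008  0.0408  0.0312] yaw err -0.0004 F [ 0.6 -0.2 -0.2]
[0.53912319 0.11380207 0.03120496] 0.027585628120004126
pin [219.2, 288.0, 159.1, 89.6] 0.78
pin [232.8, 214.4, 56.5, 68.6] 0.67
tappet_a [232.4, 218.1, 54.0, 65.7] 0.85
```

>>> apply_moves(
  plan=[
    [0, 0.003, 0, 0, 0, 0, 20],
    [-0.001, 0, 0.001, 0, 0, 0, 20],
    [-0.0005, 0, 0.001, 0, 0, 0, 20],
    [0, 0, 0, 0, 0, 0, 20],
    [0, 0, 0, 0, 0, 0, 20],
  ],
)

```text
clock: 22.8
position: [0.5426, 0.1131, 0.0296]
tool_rot: [0.0, 0.657, 0.754, 0.001]
contact_force: [-0.4, 2.1, 6.6]
grip_width: 0.0274
grasp_force: 33.3
```

```bash
python3 - <<'E'
from h import *
rep(arm.state())
E
```

```text
t 22.8 tcp u,v,z [0.0026 0.0397 0.0296] yaw err -0.0005 F [-0.4  2.1  6.6]
```

>>> apply_moves(
  plan=[
    [0, 0, 0, 0, 0, 0, 30],
    [0, 0, 0, 0, 0, 0, 45],
    [0, 0, 0, 0, 0, 0, 60],
    [0, 0, -0.03, 0, 0, 0, 60],
    [0, 0, -0.05, 0, 0, 0, 60],
  ],
)

```text
clock: 23.3
position: [0.539, 0.1125, 0.1061]
tool_rot: [-0.003, 0.657, 0.754, -0.003]
contact_force: [0.5, 1.0, -0.2]
grip_width: 0.0513
grasp_force: 0.0
```

>>> apply_moves(
  plan=[
    [-0.04, 0, -0.02, 0, 0, 0, 60],
    [-0.04, 0, 0, 0, 0, 0, 60],
    [-0.01, 0, 0, 0, 0, 0, 60],
    [0, 0, 0, 0, 0, 0, 60],
    [0, 0, 0, 0, 0, 0, 60],
  ],
)

```text
clock: 23.8
position: [0.5534, 0.0243, 0.1279]
tool_rot: [-0.001, 0.657, 0.754, -0.0]
contact_force: [-0.2, 0.5, -0.3]
grip_width: 0.0514
grasp_force: 0.0
```

```bash
python3 - <<'E'
from h import *
s=arm.state();rep(s);c=cam("wrist",s);im=arm.capture("wrist");cv2.imwrite('pics/w12.png',im)
print('pin col centre',proj(c,M+[0,0,.06]))
for n in("pin","tappet_a","mark"):
  for d in arm.search_frame("wrist",n)[:2]: print(n,d['extent'],round(d['score'],2))
tapfind(im,c,M+.003*U+.0395*V,.034)
k=int(proj(c,M+.024*V+[0,0,.036])[1]);print(k, 'mark px',proj(c,M-.05*U))
b=[int(proj(c,M+a*U+[0,0,.03])[0]) for a in(-.036,-.028,-.021,.027,.034,.040)]
pinfit(im,c,b,(k-12,k+12))
E
```

```text
t 23.8 tcp u,v,z [ 0.0011 -0.0498  0.1279] yaw err -0.0008 F [-0.2  0.5 -0.3]
pin col centre [257.42882349 142.41927615]
pin [201.4, 104.4, 137.0, 70.1] 0.7
tappet_a [243.0, 59.6, 40.6, 41.5] 0.83
tappet_a [120.9, 358.4, 30.7, 23.3] 0.75
circle [262.2  81.   19.9] exp r 20.2 X [0.5432 0.1134 0.034 ] uv 0.0032 0.0398
circle [233.4  72.6  20.6] exp r 20.2 X [0.5221 0.1162 0.034 ] uv -0.0174 0.0455
103 mark px [197.6872493  135.09258939]
rows [104.9 104.8 105.  106.4 107.3 108. ] v,yaw [-0.0014 -0.0279] res [-0.3  0.1  0.2  0.6 -0.  -0.5]
```

```bash
python3 - <<'E'
from h import *
p=M+.033*U+.0008*V
plan((p[0],p[1],.09),YAW,11)
E
```

```text
[0.0045, 0.0029, 0.0035] 0.143
[0.0049, 0.0022, 0.0035] 0.143
[0.0052, 0.0015, 0.0035] 0.143
[0.0053, 0.0007, 0.0035] 0.143
[0.0054, -0.0, 0.0035] 0.143
[0.0053, -0.0008, 0.0035] 0.143
[0.0051, -0.0016, 0.0035] 0.143
[0.0049, -0.0023, 0.0035] 0.143
[0.0045, -0.003, 0.0035] 0.143
[0.004, -0.0036, 0.0035] 0.143
[0.0035, -0.0041, 0.0035] 0.143
```

>>> apply_moves(
  plan=[
    [0.0045, 0.003, 0, 0, 0, 0.143, 80],
    [0.005, 0.002, 0, 0, 0, 0.143, 80],
    [0.005, 0.0015, 0, 0, 0, 0.143, 80],
    [0.0055, 0.0005, 0, 0, 0, 0.143, 80],
    [0.0055, 0, 0, 0, 0, 0.143, 80],
  ],
)

```text
clock: 24.5
position: [0.565, 0.0495, 0.1284]
tool_rot: [-0.0, 0.88, 0.474, -0.0]
contact_force: [-0.1, -0.4, -1.3]
grip_width: 0.0678
grasp_force: 0.0
```

>>> apply_moves(
  plan=[
    [0.0055, -0.001, 0.007, 0, 0, 0.143, 80],
    [0.005, -0.0015, 0.007, 0, 0, 0.143, 80],
    [0.005, -0.0025, 0.008, 0, 0, 0.143, 80],
    [0.0045, -0.003, 0.008, 0, 0, 0.143, 80],
    [0.004, -0.0035, 0.008, 0, 0, 0.143, 80],
  ],
)

```text
clock: 25.0
position: [0.5759, 0.0744, 0.0901]
tool_rot: [-0.0, 0.991, 0.136, -0.0]
contact_force: [0.4, -0.7, -0.2]
grip_width: 0.0682
grasp_force: 0.0
```

>>> apply_moves(
  plan=[
    [0.0035, -0.004, 0, 0, 0, 0.143, 80],
    [0, 0, 0, 0, 0, 0, 80],
    [0, 0, 0, 0, 0, 0, 80],
    [0, 0, 0, 0, 0, 0, 80],
  ],
)

```text
clock: 25.4
position: [0.5783, 0.0782, 0.0908]
tool_rot: [0.0, 0.998, 0.069, 0.0]
contact_force: [0.4, -0.3, 0.0]
grip_width: 0.0684
grasp_force: 0.0
```

```bash
python3 - <<'E'
from h import *
s=arm.state();rep(s);print(s['grip_width'])
E
```

```text
t 25.4 tcp u,v,z [0.0331 0.0002 0.0908] yaw err -1.5707 F [ 0.4 -0.3  0. ]
0.06843889656421875
```

>>> apply_moves(
  plan=[
    [0, -0.0005, 0.02, 0, 0, 0, 80],
    [0, 0, 0.021, 0, 0, 0, 80],
    [0, 0, 0, 0, 0, 0, 70],
    [0, 0, 0, 0, 0, 0, 62],
    [0, 0, 0, 0, 0, 0, 58],
  ],
  squeeze=20,
)

```text
clock: 25.9
position: [0.5792, 0.0784, 0.0508]
tool_rot: [0.0, 0.998, 0.067, 0.001]
contact_force: [-0.8, 0.4, 0.1]
grip_width: 0.0496
grasp_force: 0.0
```

>>> apply_moves(
  plan=[
    [0, 0, 0, 0, 0, 0, 56],
    [0, 0, 0, 0, 0, 0, 55],
    [0, 0, 0, 0, 0, 0, 54],
    [0, 0, 0, 0, 0, 0, 53],
    [0, 0, 0, 0, 0, 0, 52],
  ],
)

```text
clock: 26.4
position: [0.5789, 0.0786, 0.0507]
tool_rot: [0.0, 0.998, 0.067, 0.001]
contact_force: [-0.6, 0.9, 5.6]
grip_width: 0.0449
grasp_force: 19.2
```

```bash
python3 - <<'E'
from h import *
s=arm.state();rep(s);print(s['grip_width'],s['grasp_force'])
E
```

```text
t 26.4 tcp u,v,z [0.0338 0.0005 0.0507] yaw err -1.5732 F [-0.6  0.9  5.6]
0.044934082876661424 19.205593764781952
```

>>> apply_moves(
  plan=[
    [0, 0, 0, 0, 0, 0, 53],
    [0, 0, 0, 0, 0, 0, 54],
    [0, 0, 0, 0, 0, 0, 56],
    [0, 0, 0, 0, 0, 0, 60],
    [0, 0, 0, 0, 0, 0, 80],
  ],
)

```text
clock: 26.9
position: [0.5779, 0.0785, 0.0491]
tool_rot: [0.0, 0.998, 0.067, -0.001]
contact_force: [0.1, -0.2, -0.0]
grip_width: 0.0643
grasp_force: 0.0
```

>>> apply_moves(
  plan=[
    [0, 0, -0.01, 0, 0, 0, 80],
    [0, 0, -0.033, 0, 0, 0, 80],
    [0, 0, -0.035, 0, 0, 0, 80],
    [-0.0035, 0.004, 0, 0, 0, -0.143, 60],
    [-0.004, 0.0035, 0, 0, 0, -0.143, 60],
  ],
)

```text
clock: 27.4
position: [0.5735, 0.0696, 0.13]
tool_rot: [0.0, 0.977, 0.212, 0.002]
contact_force: [-0.6, -0.3, -0.8]
grip_width: 0.0511
grasp_force: 0.0
```

>>> apply_moves(
  plan=[
    [-0.0045, 0.003, 0, 0, 0, -0.143, 60],
    [-0.005, 0.0025, 0, 0, 0, -0.143, 60],
    [-0.005, 0.0015, 0, 0, 0, -0.143, 60],
    [-0.0055, 0.001, 0, 0, 0, -0.143, 60],
    [-0.0055, 0, 0, 0, 0, -0.143, 60],
  ],
)

```text
clock: 27.9
position: [0.558, 0.0463, 0.1283]
tool_rot: [0.0, 0.841, 0.54, 0.0]
contact_force: [0.1, 0.0, 0.3]
grip_width: 0.0511
grasp_force: 0.0
```

>>> apply_moves(
  plan=[
    [-0.0055, 0, 0, 0, 0, -0.143, 60],
    [-0.0055, -0.0015, 0, 0, 0, -0.143, 60],
    [-0.005, -0.002, 0, 0, 0, -0.143, 60],
    [-0.0045, -0.003, 0, 0, 0, -0.143, 60],
    [0, 0, 0, 0, 0, 0, 60],
  ],
)

```text
clock: 28.4
position: [0.5466, 0.0271, 0.1282]
tool_rot: [0.0, 0.657, 0.754, -0.0]
contact_force: [-0.3, -0.1, -0.0]
grip_width: 0.0508
grasp_force: 0.0
```

>>> apply_moves(
  plan=[
    [0, 0, 0, 0, 0, 0, 60],
    [0, 0, 0, 0, 0, 0, 60],
  ],
)

```text
clock: 28.6
position: [0.5472, 0.0277, 0.1279]
tool_rot: [0.0, 0.658, 0.753, 0.0]
contact_force: [-0.8, 1.2, 0.2]
grip_width: 0.0515
grasp_force: 0.0
```

```bash
cat > look.py <<'E'
from h import *
import sys
s=arm.state();rep(s);c=cam("wrist",s);im=arm.capture("wrist");cv2.imwrite(f'pics/{sys.argv[1]}.png',im)
tapfind(im,c,M+.003*U+.0395*V,.034)
k=int(proj(c,M+.024*V+[0,0,.036])[1])
b=[int(proj(c,M+a*U+[0,0,.03])[0]) for a in(-.036,-.028,-.021,.027,.034,.040)]
pinfit(im,c,b,(k-8,k+14))
for n in("mark","pin","tappet_a"): print(n,[(d['extent'],round(d['score'],2)) for d in arm.search_frame("wrist",n)[:2]])
E
python3 look.py w13
```

```text
t 28.6 tcp u,v,z [-0.0046 -0.0456  0.1279] yaw err -0.002 F [-0.8  1.2  0.2]
circle [269.4  87.   20.6] exp r 20.1 X [0.5431 0.1134 0.034 ] uv 0.0031 0.0398
circle [239.4  77.4  21.9] exp r 20.1 X [0.5209 0.1169 0.034 ] uv -0.0185 0.0463
circle [291.  120.6  20.6] exp r 20.1 X [0.5624 0.0923 0.034 ] uv 0.0193 0.0163
rows [109.9 109.8 110.  111.4 112.  112.6] v,yaw [-0.0007 -0.0259] res [-0.3  0.1  0.2  0.4 -0.  -0.3]
mark []
pin [([207.8, 109.8, 138.1, 71.7], 0.76)]
tappet_a [([252.8, 68.1, 37.1, 41.3], 0.95), ([128.8, 359.1, 21.3, 22.8], 0.73)]
```

```bash
python3 - <<'E'
from h import *
plan((.4555,-.1895,.11),YAW+np.pi/2,6,1)
E
```

```text
[-0.0338, -0.02, 0.0029] -0.001
[-0.0338, -0.0201, 0.0029] 0
[-0.0338, -0.0201, 0.0029] 0
[-0.0338, -0.0201, 0.0029] 0
[-0.0338, -0.0201, 0.0029] 0
[-0.0338, -0.0201, 0.0029] 0
```

>>> apply_moves(
  plan=[
    [-0.034, -0.02, 0, 0, 0, -0.001, 60],
    [-0.034, -0.02, 0, 0, 0, 0, 60],
    [-0.034, -0.02, 0, 0, 0, 0, 60],
    [-0.034, -0.02, 0, 0, 0, 0, 60],
    [-0.034, -0.02, 0.01, 0, 0, 0, 60],
  ],
)

```text
clock: 29.3
position: [0.4716, -0.1563, 0.1187]
tool_rot: [0.002, 0.657, 0.754, 0.0]
contact_force: [0.6, -0.3, -0.9]
grip_width: 0.0513
grasp_force: 0.0
```

>>> apply_moves(
  plan=[
    [-0.034, -0.02, 0.009, 0, 0, 0, 60],
    [0, 0, 0, 0, 0, 0, 60],
    [0, 0, 0, 0, 0, 0, 60],
    [0, 0, 0, 0, 0, 0, 60],
    [0, 0, 0, 0, 0, 0, 60],
  ],
)

```text
clock: 29.8
position: [0.4567, -0.19, 0.109]
tool_rot: [0.0, 0.656, 0.755, 0.0]
contact_force: [-0.6, -0.2, 0.5]
grip_width: 0.0509
grasp_force: 0.0
```

```bash
python3 - <<'E'
from h import *
s=arm.state();rep(s);c=cam("wrist",s);im=arm.capture("wrist");cv2.imwrite('pics/w14.png',im);print(s['position'])
for d in arm.search_frame("wrist","tappet_b")[:3]:
    e=d['extent'];X=unproj(c,(e[0]+e[2]/2,e[1]+e[3]/2),.018);print(e,round(d['score'],2),X.round(4),totool(s,X-s['position']).round(4))
tapfind(im,c,(.4555,-.191),.022)
E
```

```text
t 29.8 tcp u,v,z [-0.1239 -0.2489  0.109 ] yaw err 0.0025 F [-0.6 -0.2  0.5]
[ 0.45670465 -0.1899767   0.10895457]
[239.5, 182.0, 37.7, 43.1] 0.61 [ 0.4564 -0.1919  0.018 ] [-0.0019 -0.0006  0.091 ]
circle [259.8 205.8  17.3] exp r 18.6 X [ 0.4576 -0.1924  0.022 ] uv -0.1234 -0.2514
circle [231.  189.   18.6] exp r 18.6 X [ 0.4338 -0.182   0.022 ] uv -0.1456 -0.2378
circle [239.4 231.   15.6] exp r 18.6 X [ 0.4444 -0.2157  0.022 ] uv -0.1397 -0.2727
```

>>> apply_moves(
  plan=[
    [-0.002, 0, 0.03, 0, 0, 0, 60],
    [0, 0, 0.03, 0, 0, 0, 60],
    [0, 0, 0.021, 0, 0, 0, 60],
    [0, 0, 0.01, 0, 0, 0, 60],
    [0, 0, 0, 0, 0, 0, 60],
  ],
)

```text
clock: 30.4
position: [0.4559, -0.1921, 0.0167]
tool_rot: [-0.001, 0.656, 0.754, -0.0]
contact_force: [-0.2, -0.1, -0.5]
grip_width: 0.0514
grasp_force: 0.0
```

>>> apply_moves(
  plan=[
    [0, 0, 0, 0, 0, 0, 20],
    [0, 0, 0, 0, 0, 0, 20],
    [0, 0, 0, 0, 0, 0, 20],
    [0, 0, 0, 0, 0, 0, 20],
  ],
  squeeze=30,
)

```text
clock: 30.8
position: [0.4573, -0.1935, 0.0188]
tool_rot: [0.001, 0.657, 0.754, 0.0]
contact_force: [0.6, 0.9, 4.8]
grip_width: 0.0273
grasp_force: 30.1
```

```bash
python3 - <<'E'
from h import *
s=arm.state();rep(s);print(s['position'],s['grip_width'])
p=M+.003*U-.046*V; print(p,totool(s,[*(p[:2]-s['position'][:2]),0]))
E
```

```text
t 30.8 tcp u,v,z [-0.1238 -0.2524  0.0188] yaw err 0.0007 F [0.6 0.9 4.8]
[ 0.45732344 -0.19348323  0.01882796] 0.027273636226654945
[0.5547542  0.02834073 0.012     ] [ 2.06353872e-01  1.26951561e-01 -4.86255983e-05]
```

>>> apply_moves(
  plan=[
    [0, 0, -0.02, 0, 0, 0, 20],
    [0, 0, -0.04, 0, 0, 0, 20],
    [0.034, 0.021, 0, 0, 0, 0, 20],
    [0.034, 0.021, 0, 0, 0, 0, 20],
    [0.034, 0.021, 0, 0, 0, 0, 20],
  ],
)

```text
clock: 31.3
position: [0.5052, -0.0826, 0.0784]
tool_rot: [0.001, 0.657, 0.754, 0.0]
contact_force: [0.4, 0.3, -0.2]
grip_width: 0.0276
grasp_force: 29.9
```

>>> apply_moves(
  plan=[
    [0.034, 0.021, 0, 0, 0, 0, 20],
    [0.034, 0.021, 0, 0, 0, 0, 20],
    [0.034, 0.021, 0.01, 0, 0, 0, 20],
    [0, 0, 0.02, 0, 0, 0, 20],
    [0, 0, 0.016, 0, 0, 0, 20],
  ],
)

```text
clock: 31.8
position: [0.5533, 0.0278, 0.0312]
tool_rot: [0.0, 0.656, 0.755, 0.0]
contact_force: [-0.9, -1.1, -0.5]
grip_width: 0.0275
grasp_force: 29.9
```

>>> apply_moves(
  plan=[
    [0, 0, 0, 0, 0, 0, 20],
    [0, 0, 0, 0, 0, 0, 20],
    [0, 0, 0, 0, 0, 0, 20],
  ],
)

```text
clock: 32.1
position: [0.5531, 0.0261, 0.032]
tool_rot: [0.0, 0.657, 0.754, -0.0]
contact_force: [0.2, 0.8, 0.2]
grip_width: 0.0272
grasp_force: 31.4
```

```bash
python3 - <<'E'
from h import *
s=arm.state();rep(s)
E
python3 look.py w15
```

```text
t 32.1 tcp u,v,z [ 0.0011 -0.048   0.032 ] yaw err 0.0006 F [0.2 0.8 0.2]
t 32.1 tcp u,v,z [ 0.0011 -0.048   0.032 ] yaw err 0.0006 F [0.2 0.8 0.2]
circle [261.   60.6  37.6] exp r 35.5 X [0.5418 0.114  0.034 ] uv 0.0019 0.0406
circle [333.   69.   38.9] exp r 35.5 X [0.5715 0.1149 0.034 ] uv 0.0314 0.0375
circle [317.4  66.6  40.3] exp r 35.5 X [0.565  0.1149 0.034 ] uv 0.025 0.0384
rows [102.  102.3 102.9 106.  107.3 107.3] v,yaw [-0.0005 -0.0284] res [-0.1  0.1 -0.   0.4 -0.4  0. ]
mark [([228.4, 215.7, 59.7, 65.1], 0.25)]
pin [([149.2, 103.8, 251.7, 117.5], 0.93)]
tappet_a [([229.6, 216.3, 61.1, 67.1], 0.79), ([229.1, 23.0, 70.1, 77.2], 0.71)]
```

>>> apply_moves(
  plan=[
    [0.003, 0.002, 0, 0, 0, 0, 20],
    [0.003, 0, 0.001, 0, 0, 0, 20],
    [0.002, 0, 0, 0, 0, 0, 20],
    [0.001, 0, 0, 0, 0, 0, 20],
    [0, 0, 0.001, 0, 0, 0, 20],
  ],
)

```text
clock: 32.8
position: [0.5538, 0.0358, 0.0297]
tool_rot: [0.0, 0.657, 0.754, 0.0]
contact_force: [-0.1, -0.1, -1.0]
grip_width: 0.0278
grasp_force: 31.4
```

>>> apply_moves(
  plan=[
    [0.0005, 0, 0, 0, 0, 0, 20],
    [0, 0, 0, 0, 0, 0, 20],
    [0, 0, 0, 0, 0, 0, 20],
  ],
)

```text
clock: 33.1
position: [0.5538, 0.0361, 0.0297]
tool_rot: [0.0, 0.657, 0.754, 0.0]
contact_force: [0.3, 1.1, 0.5]
grip_width: 0.0278
grasp_force: 31.5
```

```bash
python3 look.py w16
```

```text
t 33.1 tcp u,v,z [ 0.0031 -0.0382  0.0297] yaw err 0.0008 F [0.3 1.1 0.5]
circle [257.4  83.4  33.7] exp r 35.4 X [0.5423 0.1149 0.034 ] uv 0.0025 0.0415
circle [264.6  87.   40.3] exp r 35.4 X [0.5454 0.1139 0.034 ] uv 0.0054 0.0401
circle [215.4  79.8  40.3] exp r 35.4 X [0.5252 0.1139 0.034 ] uv -0.0146 0.0428
rows [123.3 124.  121.6 122.6 123.7 124.2] v,yaw [ 0.0017 -0.0016] res [-0.2 -0.9  1.6  0.8 -0.1 -0.6]
mark [([224.9, 49.0, 66.8, 72.7], 0.68)]
pin [([146.8, 121.3, 251.5, 116.2], 0.81)]
tappet_a [([230.3, 232.5, 58.3, 49.3], 0.98), ([223.9, 49.6, 69.1, 72.2], 0.66)]
```

>>> apply_moves(
  plan=[
    [0, 0, 0.001, 0, 0, 0, 20],
    [0, 0, 0, 0, 0, 0, 20],
    [0, 0, 0, 0, 0, 0, 20],
  ],
)

```text
clock: 33.6
position: [0.5539, 0.0361, 0.0296]
tool_rot: [0.0, 0.657, 0.754, 0.0]
contact_force: [-1.1, 1.5, 7.4]
grip_width: 0.0273
grasp_force: 32.1
```

>>> apply_moves(
  plan=[
    [0, 0, 0, 0, 0, 0, 30],
    [0, 0, 0, 0, 0, 0, 45],
    [0, 0, 0, 0, 0, 0, 60],
    [0, 0, -0.03, 0, 0, 0, 60],
    [0, 0, -0.05, 0, 0, 0, 60],
  ],
)

```text
clock: 34.1
position: [0.5509, 0.0361, 0.1061]
tool_rot: [-0.004, 0.657, 0.754, -0.003]
contact_force: [0.8, 0.9, 0.1]
grip_width: 0.0509
grasp_force: 0.0
```

>>> apply_moves(
  plan=[
    [-0.01, 0, -0.04, 0, 0, 0, 60],
    [0, 0, 0, 0, 0, 0, 60],
    [0, 0, 0, 0, 0, 0, 60],
    [0, 0, 0, 0, 0, 0, 60],
  ],
)

```text
clock: 34.5
position: [0.5539, 0.0263, 0.1472]
tool_rot: [-0.001, 0.657, 0.754, -0.001]
contact_force: [-0.3, -0.1, 0.3]
grip_width: 0.0513
grasp_force: 0.0
```

```bash
sed -i 's/^tapfind.*/&\ntapfind(im,c,M+.003*U-.0382*V,.034)/' look.py; python3 look.py w17
```

```text
t 34.5 tcp u,v,z [ 0.0019 -0.0479  0.1472] yaw err 0.0007 F [-0.3 -0.1  0.3]
circle [262.2  84.6  17. ] exp r 18.5 X [0.5437 0.1144 0.034 ] uv 0.0038 0.0408
circle [261.  181.8  16.5] exp r 16.9 X [0.5536 0.037  0.034 ] uv 0.0031 -0.0373
rows [103.  102.4 102.9 104.2 105.3 105.5] v,yaw [ 0.0024 -0.0269] res [-0.6  0.4  0.1  0.6 -0.3 -0.2]
mark []
pin [([204.8, 102.8, 128.2, 63.9], 0.63)]
tappet_a [([244.3, 162.7, 34.2, 31.6], 0.88), ([243.0, 65.3, 36.3, 37.5], 0.86)]
```

>>> apply_moves(
  plan=[
    [0, 0, -0.03, 0, 0, 0, 60],
    [0, 0, -0.03, 0, 0, 0, 60],
    [0, 0, 0, 0, 0, 0, 60],
    [0, 0, 0, 0, 0, 0, 60],
  ],
)

```text
clock: 35.1
position: [0.5552, 0.0262, 0.2085]
tool_rot: [0.0, 0.657, 0.754, -0.0]
contact_force: [0.6, 0.3, -0.4]
grip_width: 0.0512
grasp_force: 0.0
```

```bash
python3 -c "
from workcell import arm
print(arm.sign_off())"
```

```text
the job is handed in; nothing more can be done
None
```

Handed in at 35 s with no verdict shown: by the last wrist measurement the pin lies within about 2 mm of the line but about 1.5° off parallel (light fingertip squeezes, one after tappet_a was placed, did not straighten it), with a tappet on each side at mid-length, about 1 mm of gap in total.

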